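Push-test two launch-lock plungers and reject the one that binds

ROBOT

A 6-joint arm with a two-finger parallel gripper is mounted at the origin on the work surface. World frame = base frame: x ahead of the robot, y to its left, z up, the work surface at z = 0. Lengths are in m, angles in rad, forces in N, time in s.
With the tool pointing down it reaches from about 0.325 to 0.85 m from the base axis. Payload 15.5 kg.
Tool frame: the origin (TCP) lies midway between the tips of the shut fingers; the grasp point (between the pads) lies 19 mm behind it; z points along the fingers, y is the line along which they close (so a half turn about z gives the same grasp; the last joint's range is limited). The gripper opens to 91 mm and grips with 3 to 60 N. Pads are 32 mm wide; open, the fingers measure 118 mm over their backs; the gripper's body (76 mm by 178 mm) begins 60 mm behind the grasp point.
Start: joints at [-1.435, 0.494, 1.345, -0, 1.302, -0.096], TCP at [0.143, -0.608, 0.214] pointing down, gripper open.
Joint ranges: [-2.91, 2.91], [-0.82, 2.16], [0.22, 2.67], [-1.22, 4.37], [0.12, 2.79], [-3.08, 3.08]. Speed limits (rad/s): [1.89, 1.89, 2.57, 3.01, 3.01, 3.01].

INTERFACE

Orientations are given as a unit quaternion [w, x, y, z].
In Python, from rig import manip gives the robot as it stands.
- The arm moves only by the tool apply_moves, never from a script. Its arguments are lists of equal length, an entry for each row: "delta_pos": the shift along the tool's x, y, z in units of 30 mm (1.0 is 30 mm), a list of three; "angular": the turn, a rotation vector about the tool's x, y, z in units of 6 degrees (1.0 is 6 degrees), a list of three; "hand": the finger opening in mm, from 0 to 91.2. In form: {"delta_pos": [[tx, ty, tz], ...], "angular": [[wx, wy, wz], ...], "hand": [hand, ...]}. A call has 1 to 8 rows; each row is the pose to reach, as a shift and turn from the pose commanded when the call began, along the tool's axes at that moment; what a row does not reach only later rows make up. A row lasts 1/12 s, in which the tool goes at most 41.7 mm and 7.16 degrees, less where a joint would pass 70% of its speed; a pose out of reach is approached as far as the arm can. A call with a gripper value outside its range is refused whole. The fingers move at their own pace and stop on an object; "force" is the grip in N (left out, the last holds). Time passes only in rows, so rows that repeat a pose let the fingers close. It gives the time, the measured TCP pose, the force, the opening and the grip force at its end, in the units of the state.
- manip.get_state(): the state, without advancing time (a new reading comes with each control period).
- manip.read_camera(name): name is "scene" or "side" or "wrist"; returns a dict with "pixels" (420x560x3 uint8, red, green, blue), "z_map" (420x560 float32, m along the optical axis (not along the pixel's ray), 0 where there is no reading), "intrinsics" (3x3 intrinsics, pixels), "R" (3x3) and "t" (3): a world point X has camera coordinates R X + t; the wrist camera has in their place "tool_from_camera" (4x4, takes a point from camera to tool coordinates, whose origin is the TCP and whose axes are the flange's). Camera axes: x right, y down, z forward; pixel columns grow to the right and rows downward; lengths in m; the calibration is good to about 2 mm. The wrist camera is an equidistant fisheye: a pixel r from the principal point sees the ray r / f radians off the axis. A picture is of the moment at which its call begins: read the wrist's pose just before it.
- manip.close_job(): hands the job in; it is judged then, once.
Trained networks look in the newest picture that a camera, given by its name, has taken for a name from the list of things; names that differ only in an ending like _2 or _b are one class to them, and where a whole thing is asked for, a point or a joint stands for the part that bears it (a point fixed in the world has none). Each returns a list of dicts, best first, with "conf" (0 to 1); they miss things now and then, are a little off and sometimes report something else, mostly with a low value. They report only what shows in the picture. A call takes as long as a camera call.
- manip.look_for(camera, query): "bbox" ([left, top, right, bottom] as shares, 0 to 1, of the picture: columns of its width, rows of its height, round what is visible of it).
The state is a dict: "t": time; "joints": joint angles; "joint_vel": joint speeds; "tau": joint torques, N m; "position": TCP position; "eef_rot": TCP orientation; "contact_force": force on the tool from outside, world axes, zero at the start; "wrist_torque": the same for the moment, N m; "grip_width": finger opening in m; "gripper_force": force on a finger pad.
Only numpy, scipy, OpenCV 4.12 (cv2) and the standard library are available. Lean on these libraries where they do the work, as an engineer would, in place of code of your own. Each camera call takes 0.05 s, during which the arm holds its last target. There are 200 camera calls.

TASK

Push-test both launch-lock cartridges standing in the blue holder: push each orange plunger pad down slowly, never harder than 20 N. A sound plunger goes fully home with light, even resistance: leave that cartridge in its socket with the plunger home. If the resistance climbs well before home, stop pushing and reject that cartridge: lift it out and stand it upright on the floor of the red tray, and leave everything else on the bench alone.

Things in the scene. Friction and masses are not known exactly. Their poses are not given: they have to be found in the camera images.
- holder: fixed blue holder block 70 x 180 x 36 mm, origin under its centre, long side along its y; two round sockets 34.5 mm in diameter and 28 mm deep (floor 8 mm above the bench) at y = -50 mm and +50 mm, x = 0
- tray: fixed red open reject tray 140 x 140 x 30 mm, walls and floor 5 mm thick, empty, origin under its centre
- cartridge_1: loose cartridge: upright aluminium cylinder 32 mm in diameter, 75 mm tall, thin black band, about 0.2 kg, standing in a holder socket; origin at the centre of its underside, z up its axis. A 10 mm steel plunger rod comes out of its top, with an orange push pad on it. The two look alike and either may stand in either socket
- cartridge_2: loose cartridge: upright aluminium cylinder 32 mm in diameter, 75 mm tall, thin black band, about 0.2 kg, standing in a holder socket; origin at the centre of its underside, z up its axis. A 10 mm steel plunger rod comes out of its top, with an orange push pad on it. The two look alike and either may stand in either socket
- pad_1: orange push pad of cartridge_1, disc 24 mm in diameter and 6 mm thick, fixed on top of the plunger rod; origin at the centre of its underside, 28 mm above the cartridge body's top when the plunger is fully out (so its top face is then 109 mm above the cartridge's underside). Pushing harder than 20 N on it ruins the cartridge
- pad_2: orange push pad of cartridge_2, disc 24 mm in diameter and 6 mm thick, fixed on top of the plunger rod; origin at the centre of its underside, 28 mm above the cartridge body's top when the plunger is fully out (so its top face is then 109 mm above the cartridge's underside). Pushing harder than 20 N on it ruins the cartridge
- plunger_1 (a joint): plunger of cartridge_1: depth pushed in, m; 0 fully out, starts at 0 to 0.003, stays where left. Friction is an even 4 N or so. A sound one is home at 0.023 (pad underside 5 mm above the body), where a sprung buffer adds 3 N per mm (hard end 0.0275). A binding one meets the same 3 N per mm rise early, somewhere from 0.009 to 0.014, and springs back to within 1.5 mm of that
- plunger_2 (a joint): plunger of cartridge_2: depth pushed in, m; 0 fully out, starts at 0 to 0.003, stays where left. Friction is an even 4 N or so. A sound one is home at 0.023 (pad underside 5 mm above the body), where a sprung buffer adds 3 N per mm (hard end 0.0275). A binding one meets the same 3 N per mm rise early, somewhere from 0.009 to 0.014, and springs back to within 1.5 mm of that
- driver_box: bystander: silver motor driver enclosure 100 x 130 x 50 mm, origin under its centre
- toroid: bystander: black ferrite toroid, 52 mm across, 18 mm high, origin under its centre
- stiffener: bystander: green circuit board stiffener 100 x 65 x 13 mm, origin under its centre
- tc_clamp: bystander: steel thermocouple clamp 45 x 20 mm, 49 mm high over its black thumbscrew, origin under its centre
- switch_panel: bystander: glossy red rocker switch panel 80 x 120 x 47 mm with an indicator dome, origin under its centre
- screwdriver: bystander: screwdriver lying on the bench, about 200 mm long, origin under its middle

How it is judged:
By the outcome, as a careful person would: the job done as asked, in the order asked, and still so for the second after the job is handed in, with the robot touching nothing.
It also fails if it takes over 58 s, if anything falls off the work surface, if the arm or the gripper's body presses on something with over 40 N, if the wrist force passes 120 N, or if a joint passes its speed limit or range.

## Working session

There is one attempt and no reset: what is moved stays moved. The work goes in short steps, Python scripts to look and compute and a tool call to move; the robot and the scene stay as the last step left them, time stands still between calls to the robot, and variables do not carry over. Pictures are saved under pics/ and viewed, at most 10 in all, crops included, and the job is handed in when it is done.

Besides the shell and the picture viewer there is one more tool, called by a JSON object that holds its "method" and its "body", one argument or row to a line. apply_moves: Moves the arm, as the interface text tells. Its arguments: {"type":"object","properties":{"delta_pos":{"type":"array","items":{"type":"array","items":{"type":"number"}}},"angular":{"type":"array","items":{"type":"array","items":{"type":"number"}}},"hand":{"type":"array","items":{"type":"number"}},"force":{"type":"number"}},"required":["delta_pos","angular","hand"]}

```bash
mkdir -p pics
cat > h.py <<'E'
import numpy as np, cv2
from rig import manip
def snap(n):
    c=manip.read_camera(n); return c
def world(c,u,v,z=None):
    K=np.array(c["intrinsics"]);R=np.array(c["R"]);t=np.array(c["t"])
    d=c["z_map"][int(v),int(u)] if z is None else z
    return R.T@(np.array([(u-K[0,2])/K[0,0]*d,(v-K[1,2])/K[1,1]*d,d])-t)
def cloud(c):
    K=np.array(c["intrinsics"]);R=np.array(c["R"]);t=np.array(c["t"])
    v,u=np.mgrid[0:420,0:560];d=c["z_map"]
    P=np.stack([(u-K[0,2])/K[0,0]*d,(v-K[1,2])/K[1,1]*d,d],-1)
    return (P-t)@R
E
python3 - <<'E'
from h import *
s=manip.get_state();print({k:np.round(v,3) for k,v in s.items()})
ims=[]
for n in("scene","side"):
    c=snap(n);ims.append(c["pixels"]);np.savez(n+".npz",**c)
    cv2.imwrite(f"pics/{n}0.png",c["pixels"][...,::-1])
    for q in("cartridge_1","pad_1","holder","tray","screwdriver","toroid","tc_clamp","switch_panel","driver_box","stiffener"):
        for r in manip.look_for(n,q)[:2]:
            b=np.array(r["bbox"])*[560,420,560,420];print(n,q,round(r["conf"],2),b.round(0),world(c,(b[0]+b[2])/2,(b[1]+b[3])/2).round(3))
E
```

```text
{'t': np.float64(0.0), 'joints': array([-1.436,  0.494,  1.346,  0.   ,  1.303, -0.095]), 'joint_vel': array([-0.   ,  0.002,  0.001,  0.   , -0.001,  0.   ]), 'tau': array([ 3.0000e-03, -8.7881e+01, -3.8185e+01,  7.1000e-02,  5.3000e-02,
       -0.0000e+00]), 'position': array([ 0.143, -0.608,  0.213]), 'eef_rot': array([-0.001,  0.993,  0.115, -0.   ]), 'contact_force': array([-0.024, -0.014,  0.446]), 'wrist_torque': array([0.02 , 0.011, 0.007]), 'gripper_force': np.float64(0.0), 'grip_width': np.float64(0.091)}
scene cartridge_1 0.83 [358. 211. 374. 240.] [0.57  0.199 0.08 ]
scene cartridge_1 0.78 [324. 213. 338. 243.] [0.594 0.117 0.079]
scene pad_1 0.67 [364. 214. 374. 224.] [0.571 0.202 0.112]
scene pad_1 0.51 [325. 215. 331. 226.] [0.596 0.107 0.114]
scene holder 0.97 [309. 219. 385. 254.] [0.584 0.159 0.034]
scene tray 0.59 [203. 164. 262. 222.] [ 0.5   -0.166  0.007]
scene screwdriver 0.82 [102. 200. 159. 248.] [ 0.659 -0.397  0.018]
scene toroid 0.75 [292. 272. 358. 330.] [0.766 0.135 0.04 ]
scene toroid 0.69 [421. 271. 445. 291.] [ 0.64   0.384 -0.003]
scene tc_clamp 0.65
[... 417 characters left out ...]
193 0.109]
side pad_1 0.51 [274. 172. 282. 183.] [0.588 0.097 0.116]
side holder 0.82 [254. 170. 293. 214.] [0.574 0.098 0.055]
side tray 0.85 [235. 244. 301. 305.] [ 0.507 -0.168  0.005]
side screwdriver 0.63 [298. 325. 381. 358.] [ 0.645 -0.405  0.025]
side screwdriver 0.15 [304. 171. 347. 203.] [0.744 0.096 0.045]
side toroid 0.44 [276. 140. 284. 148.] [0.652 0.384 0.004]
side tc_clamp 0.77 [237. 341. 252. 350.] [ 0.414 -0.368  0.023]
side switch_panel 0.84 [334. 237. 376. 280.] [ 0.757 -0.181  0.032]
side driver_box 0.78 [305. 168. 344. 204.] [0.742 0.099 0.049]
side driver_box 0.37 [235. 337. 251. 352.] [ 0.412 -0.366  0.025]
side stiffener 0.62 [204. 147. 233. 160.] [0.422 0.377 0.002]
```

Run:
```python
from h import *
a=np.load("scene.npz");b=np.load("side.npz")
x=cv2.resize(a["pixels"][130:345,90:460],None,fx=2,fy=2,interpolation=cv2.INTER_CUBIC)
cv2.imwrite("pics/s1.png",x[...,::-1])
for n,c in(("scene",a),("side",b)):
    P=cloud(c);hsv=cv2.cvtColor(c["pixels"],cv2.COLOR_RGB2HSV);ok=c["z_map"]>0
    def rep(nm,m):
        q=P[m&ok]; print(n,nm,len(q),np.round(np.median(q,0),4) if len(q) else '',q.min(0).round(3) if len(q) else '',q.max(0).round(3) if len(q) else '')
    X,Y,Z=P[...,0],P[...,1],P[...,2]
    H,S=hsv[...,0],hsv[...,1]
    orange=(H>4)&(H<20)&(S>120)
    near=lambda x,y,r:np.hypot(X-x,Y-y)<r
    rep("padA",orange&near(.57,.2,.04)&(Z>.06));rep("padB",orange&near(.59,.105,.04)&(Z>.06))
    for nm,m in(("holdertop",(H>95)&(H<130)&(S>90)&near(.58,.15,.15)&(abs(Z-.036)<.006)),("trayrim",((H<8)|(H>172))&(S>100)&near(.5,-.165,.13)&(abs(Z-.03)<.005)),("tray",((H<8)|(H>172))&(S>100)&near(.5,-.165,.13))):
        rep(nm,m);q=P[m&ok][:,:2].astype(np.float32)
        if len(q)>4: print("   ",cv2.minAreaRect(q))
```

```text
scene padA 49 [0.5649 0.205  0.1146] [0.556 0.196 0.11 ] [0.576 0.214 0.117]
scene padB 49 [0.5878 0.1092 0.115 ] [0.58  0.1   0.112] [0.601 0.118 0.12 ]
scene holdertop 990 [0.5818 0.1573 0.0358] [0.523 0.067 0.03 ] [0.629 0.247 0.042]
    ((0.5772728323936462, 0.15746229887008667), (0.06750509142875671, 0.17556437849998474), 14.297578811645508)
scene trayrim 301 [ 0.5158 -0.1655  0.0285] [ 0.413 -0.254  0.025] [ 0.595 -0.08   0.035]
    ((0.5038507580757141, -0.1660497784614563), (0.14275313913822174, 0.13874664902687073), 22.861326217651367)
scene tray 2123 [ 0.4935 -0.1718  0.0057] [ 0.413 -0.254 -0.003] [ 0.595 -0.08   0.037]
    ((0.5038720965385437, -0.16610044240951538), (0.14275313913822174, 0.1388566493988037), 22.861326217651367)
side padA 28 [0.5613 0.201  0.113 ] [0.553 0.19  0.109] [0.572 0.214 0.116]
side padB 32 [0.5865 0.105  0.1136] [0.578 0.095 0.11 ] [0.597 0.117 0.117]
side holdertop 528 [0.5659 0.1346 0.0344] [0.522 0.058 0.03 ] [0.628 0.238 0.041]
    ((0.5728984475135803, 0.15193912386894226), (0.07156695425510406, 0.17990566790103912), 14.213274955749512)
side trayrim 332 [ 0.5021 -0.1825  0.0279] [ 0.414 -0.26   0.025] [ 0.592 -0.081  0.034]
    ((0.5023277997970581, -0.17007318139076233), (0.14098653197288513, 0.14142651855945587), 23.271074295043945)
side tray 2420 [ 0.503  -0.1653  0.0048] [ 0.414 -0.261 -0.004] [ 0.597 -0.071  0.036]
    ((0.5041869282722473, -0.1590450406074524), (0.1548948734998703, 0.16075481474399567), 23.007152557373047)
```

View pics/s1.png

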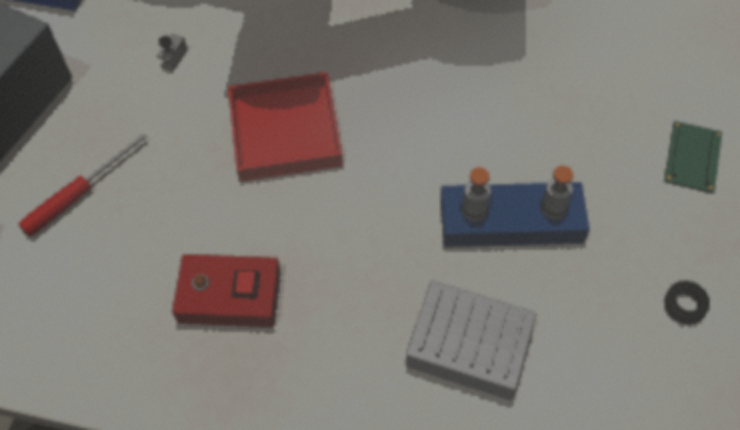

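The scene crop shows the pads at (479,177) and (562,175) on the blue holder. The tray is empty at (285,125), and the bystanders are well clear. The tool yaw already matches the holder. I'll move over the holder with the fingers shut.

{"method": "apply_moves", "body": {
  "delta_pos": [
    [19.8,-21.5,-1.2],
    [19.8,-21.5,-1.2],
    [19.8,-21.5,-1.2],
    [19.8,-21.5,-1.2],
    [19.8,-21.5,-1.2],
    [19.8,-21.5,-1.2],
    [19.8,-21.5,-1.2],
    [19.8,-21.5,-1.2]
  ],
  "angular": [
    [0,0,0],
    [0,0,0],
    [0,0,0],
    [0,0,0],
    [0,0,0],
    [0,0,0],
    [0,0,0],
    [0,0,0]
  ],
  "hand": [0,0,0,0,0,0,0,0],
  "force": 20
}}

```text
t: 1.77
position: [0.3071, -0.3166, 0.2279]
eef_rot: [0.0, 0.993, 0.115, 0.0]
contact_force: [1.7, -0.2, -0.3]
grip_width: 0.0408
gripper_force: 0.0
```

{"method": "apply_moves", "body": {
  "delta_pos": [
    [12,-13,-0.7],
    [12,-13,-0.7],
    [12,-13,-0.7],
    [12,-13,-0.7],
    [12,-13,-0.7],
    [12,-13,-0.7],
    [12,-13,-0.7],
    [12,-13,-0.7]
  ],
  "angular": [
    [0,0,0],
    [0,0,0],
    [0,0,0],
    [0,0,0],
    [0,0,0],
    [0,0,0],
    [0,0,0],
    [0,0,0]
  ],
  "hand": [0,0,0,0,0,0,0,0]
}}

```text
t: 2.43
position: [0.4712, -0.0263, 0.2411]
eef_rot: [0.0, 0.993, 0.115, 0.0]
contact_force: [1.1, -2.1, -0.2]
grip_width: 0.0005
gripper_force: 0.0
```

{"method": "apply_moves", "body": {
  "delta_pos": [
    [4.8,-3.4,1],
    [4.8,-3.4,1],
    [4.8,-3.4,1],
    [4.8,-3.4,1],
    [4.8,-3.4,1],
    [4.8,-3.4,1],
    [4.8,-3.4,1],
    [4.8,-3.4,1]
  ],
  "angular": [
    [0,0,0],
    [0,0,0],
    [0,0,0],
    [0,0,0],
    [0,0,0],
    [0,0,0],
    [0,0,0],
    [0,0,0]
  ],
  "hand": [0,0,0,0,0,0,0,0]
}}

```text
t: 3.1
position: [0.5868, 0.1032, 0.2109]
eef_rot: [0.0, 0.993, 0.115, -0.0]
contact_force: [-0.8, -0.1, 0.5]
grip_width: 0.0006
gripper_force: 0.0
```

```bash
cat >> h.py <<'E'
from scipy.spatial.transform import Rotation as Ro
def wpose(s):
    w,x,y,z=s["eef_rot"];return Ro.from_quat([x,y,z,w]).as_matrix(),np.array(s["position"])
def wcloud(c,s):
    K=np.array(c["intrinsics"]);T=np.array(c["tool_from_camera"]);Rm,p=wpose(s)
    v,u=np.mgrid[0:420,0:560];a=(u-K[0,2])/K[0,0];b=(v-K[1,2])/K[1,1]
    th=np.hypot(a,b)+1e-9;ray=np.stack([np.sin(th)*a/th,np.sin(th)*b/th,np.cos(th)],-1)
    d=np.where(c["z_map"]>0,c["z_map"],np.nan)
    P=ray/ray[...,2:]*d[...,None]
    return (P@T[:3,:3].T+T[:3,3])@Rm.T+p
def wray(c,s,u,v):
    K=np.array(c["intrinsics"]);T=np.array(c["tool_from_camera"]);Rm,p=wpose(s)
    a=(u-K[0,2])/K[0,0];b=(v-K[1,2])/K[1,1];th=np.hypot(a,b)+1e-9
    r=np.array([np.sin(th)*a/th,np.sin(th)*b/th,np.cos(th)])
    return Rm@T[:3,3]+p,Rm@T[:3,:3]@r
def go(x,y,z):
    "tool-unit shift from measured pose to world target"
    Rm,p=wpose(manip.get_state());return np.round(Rm.T@(np.array([x,y,z])-p)/.03,2)
E
cat > wl.py <<'E'
from h import *
import sys
s=manip.get_state();c=snap("wrist");np.savez(sys.argv[1]+".npz",**c)
cv2.imwrite(f"pics/{sys.argv[1]}.png",c["pixels"][...,::-1])
print(s["position"],s["contact_force"])
P=wcloud(c,s)
for q in("pad_1","cartridge_1"):
    for r in manip.look_for("wrist",q)[:3]:
        b=np.array(r["bbox"])*[560,420,560,420];u,v=(b[0]+b[2])/2,(b[1]+b[3])/2
        print(q,round(r["conf"],2),b.round(0),P[int(v),int(u)].round(3))
hsv=cv2.cvtColor(c["pixels"],cv2.COLOR_RGB2HSV);H,S=hsv[...,0],hsv[...,1]
m=((H>4)&(H<20)&(S>120)).astype(np.uint8)
n,l,st,ce=cv2.connectedComponentsWithStats(m)
for i in range(1,n):
    if st[i,4]>60:
        q=P[l==i];q=q[np.isfinite(q[:,0])]
        if len(q):
            zt=np.percentile(q[:,2],80);qq=q[abs(q[:,2]-zt)<.003];ci=cv2.minEnclosingCircle(qq[:,:2].astype(np.float32)) if len(qq) else 0
            o,d=wray(c,s,*ce[i]);print("orange",st[i],ce[i].round(1),np.median(q,0).round(4),"z80",zt.round(4),"circ",ci,"ray",o.round(4),d.round(4))
E
python3 wl.py w1
```

```text
[0.58678743 0.10317522 0.21087665] [-0.80712317 -0.06746452  0.53248831]
pad_1 0.58 [162. 206. 187. 228.] [0.563 0.2   0.116]
cartridge_1 0.96 [160. 184. 213. 234.] [0.564 0.198 0.084]
cartridge_1 0.69 [268. 180. 302. 225.] [0.599 0.108 0.117]
orange [538 122   9  11  83] [541.9 126.9] [ 0.7597 -0.1953  0.0454] z80 0.047 circ ((0.7602218389511108, -0.19676250219345093), 0.006945837289094925) ray [0.6577 0.1191 0.3825] [ 0.2159 -0.6658 -0.7142]
orange [270 201  28  28 594] [283.1 214.6] [0.5877 0.1058 0.1159] z80 0.1165 circ ((0.5874218940734863, 0.10552488267421722), 0.012029685080051422) ray [0.6577 0.1191 0.3825] [-0.2536 -0.0481 -0.9661]
orange [160 204  26  26 516] [172.2 216.2] [0.5634 0.2016 0.115 ] z80 0.1155 circ ((0.5628301501274109, 0.20223619043827057), 0.011947857216000557) ray [0.6577 0.1191 0.3825] [-0.319   0.2793 -0.9057]
orange [273 268   6  55 176] [274.8 294.7] [0.6177 0.1128 0.31  ] z80 0.3113 circ ((0.6151254177093506, 0.11259283125400543), 0.006673553492873907) ray [0.6577 0.1191 0.3825] [-0.481  -0.0757 -0.8735]
orange [296 270   7  53 171] [298.9 296.1] [0.6192 0.1068 0.3102] z80 0.3115 circ ((0.6176189184188843, 0.10615399479866028), 0.007361697033047676) ray [0.6577 0.1191 0.3825] [-0.4677 -0.1481 -0.8714]
orange [ 102  326  288   25 2377] [258.7 339.5] [0.6089 0.1128 0.3187] z80 0.3204 circ ((0.6068061590194702, 0.11958298832178116), 0.03735475614666939) ray [0.6577 0.1191 0.3825] [-0.6032 -0.0553 -0.7957]
```

View pics/w1.png

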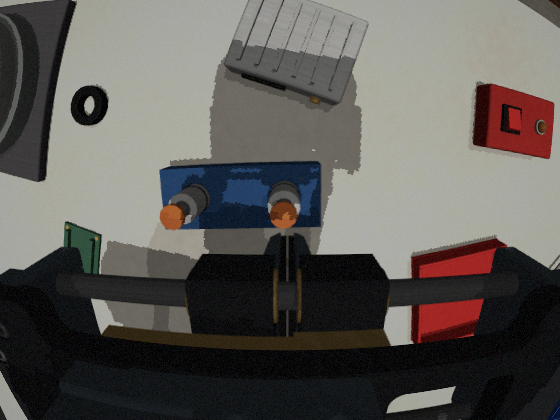

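The wrist picture shows pad B at (283,215) with the fingertips over it and pad A at (172,216). The sockets and bystanders are clear. The depth map and the other views agree on the pad tops, about 0.1165 for B and 0.1155 for A. I'll descend on B.

{"method": "apply_moves", "body": {
  "delta_pos": [
    [0.04,-0.07,1],
    [0.04,-0.07,2],
    [0.04,-0.07,2.6],
    [0.04,-0.07,2.9],
    [0.04,-0.07,2.95],
    [0.04,-0.07,2.95]
  ],
  "angular": [
    [0,0,0],
    [0,0,0],
    [0,0,0],
    [0,0,0],
    [0,0,0],
    [0,0,0]
  ],
  "hand": [0,0,0,0,0,0]
}}

```text
t: 3.75
position: [0.5882, 0.1058, 0.1228]
eef_rot: [0.0, 0.993, 0.115, 0.0]
contact_force: [0.8, 0.2, 1.0]
grip_width: 0.0006
gripper_force: 0.0
```

{"method": "apply_moves", "body": {
  "delta_pos": [
    [0,0,0.07],
    [0,0,0.13],
    [0,0,0.18],
    [0,0,0.23],
    [0,0,0.28],
    [0,0,0.33],
    [0,0,0.37],
    [0,0,0.4]
  ],
  "angular": [
    [0,0,0],
    [0,0,0],
    [0,0,0],
    [0,0,0],
    [0,0,0],
    [0,0,0],
    [0,0,0],
    [0,0,0]
  ],
  "hand": [0,0,0,0,0,0,0,0]
}}

```text
t: 4.42
position: [0.5882, 0.1062, 0.1103]
eef_rot: [-0.0, 0.993, 0.115, 0.0]
contact_force: [0.6, -0.0, 2.8]
grip_width: 0.0003
gripper_force: 1.9
```

{"method": "apply_moves", "body": {
  "delta_pos": [
    [0,0,0.02],
    [0,0,0.04],
    [0,0,0.06],
    [0,0,0.08],
    [0,0,0.1]
  ],
  "angular": [
    [0,0,0],
    [0,0,0],
    [0,0,0],
    [0,0,0],
    [0,0,0]
  ],
  "hand": [0,0,0,0,0]
}}

```text
t: 4.83
position: [0.5881, 0.1062, 0.1073]
eef_rot: [-0.0, 0.993, 0.115, 0.0]
contact_force: [0.6, 0.1, 3.2]
grip_width: 0.0003
gripper_force: 1.9
```

{"method": "apply_moves", "body": {
  "delta_pos": [
    [0,0,0.02],
    [0,0,0.04],
    [0,0,0.06],
    [0,0,0.08],
    [0,0,0.1]
  ],
  "angular": [
    [0,0,0],
    [0,0,0],
    [0,0,0],
    [0,0,0],
    [0,0,0]
  ],
  "hand": [0,0,0,0,0]
}}

```text
t: 5.25
position: [0.5881, 0.1062, 0.1042]
eef_rot: [-0.0, 0.993, 0.115, 0.0]
contact_force: [0.7, -0.8, 3.4]
grip_width: 0.0004
gripper_force: 1.9
```

{"method": "apply_moves", "body": {
  "delta_pos": [
    [0,0,0.02],
    [0,0,0.04],
    [0,0,0.06],
    [0,0,0.08],
    [0,0,0.1]
  ],
  "angular": [
    [0,0,0],
    [0,0,0],
    [0,0,0],
    [0,0,0],
    [0,0,0]
  ],
  "hand": [0,0,0,0,0]
}}

```text
t: 5.67
position: [0.588, 0.1061, 0.1012]
eef_rot: [0.0, 0.993, 0.115, -0.0]
contact_force: [0.9, -0.6, 4.1]
grip_width: 0.0006
gripper_force: 1.9
```

{"method": "apply_moves", "body": {
  "delta_pos": [
    [0,0,0.02],
    [0,0,0.04],
    [0,0,0.06],
    [0,0,0.08],
    [0,0,0.1]
  ],
  "angular": [
    [0,0,0],
    [0,0,0],
    [0,0,0],
    [0,0,0],
    [0,0,0]
  ],
  "hand": [0,0,0,0,0]
}}

```text
t: 6.08
position: [0.5881, 0.1062, 0.0982]
eef_rot: [-0.0, 0.993, 0.115, 0.0]
contact_force: [1.8, 0.1, 3.0]
grip_width: 0.0007
gripper_force: 1.9
```

{"method": "apply_moves", "body": {
  "delta_pos": [
    [0,0,0.02],
    [0,0,0.04],
    [0,0,0.06],
    [0,0,0.08],
    [0,0,0.1],
    [0,0,0.12],
    [0,0,0.13]
  ],
  "angular": [
    [0,0,0],
    [0,0,0],
    [0,0,0],
    [0,0,0],
    [0,0,0],
    [0,0,0],
    [0,0,0]
  ],
  "hand": [0,0,0,0,0,0,0]
}}

```text
t: 6.67
position: [0.588, 0.1062, 0.0943]
eef_rot: [-0.0, 0.993, 0.115, -0.0]
contact_force: [1.5, 0.3, 3.4]
grip_width: 0.0003
gripper_force: 1.9
```

{"method": "apply_moves", "body": {
  "delta_pos": [
    [0,0,0.02],
    [0,0,0.03],
    [0,0,0.05],
    [0,0,0.05]
  ],
  "angular": [
    [0,0,0],
    [0,0,0],
    [0,0,0],
    [0,0,0]
  ],
  "hand": [0,0,0,0]
}}

```text
t: 7.0
position: [0.5881, 0.1062, 0.0929]
eef_rot: [-0.0, 0.993, 0.115, 0.0]
contact_force: [2.0, -0.7, 4.4]
grip_width: 0.0005
gripper_force: 2.1
```

{"method": "apply_moves", "body": {
  "delta_pos": [
    [0,0,0.02],
    [0,0,0.04],
    [0,0,0.05],
    [0,0,0.05]
  ],
  "angular": [
    [0,0,0],
    [0,0,0],
    [0,0,0],
    [0,0,0]
  ],
  "hand": [0,0,0,0]
}}

```text
t: 7.33
position: [0.5883, 0.1062, 0.0916]
eef_rot: [0.0, 0.993, 0.115, 0.0]
contact_force: [1.1, -0.1, 8.3]
grip_width: 0.0003
gripper_force: 3.8
```

B is sound and home: the resistance rises only at z ≈ 0.093. Next is A.

{"method": "apply_moves", "body": {
  "delta_pos": [
    [0,0,-0.6],
    [0,0,-1.15],
    [-0.08,-1.3,-1.2],
    [-0.08,-2.6,-1.1],
    [-0.08,-3.3,-1.05],
    [-0.08,-3.3,-1.05],
    [-0.08,-3.3,-1.05]
  ],
  "angular": [
    [0,0,0],
    [0,0,0],
    [0,0,0],
    [0,0,0],
    [0,0,0],
    [0,0,0],
    [0,0,0]
  ],
  "hand": [0,0,0,0,0,0,0]
}}

```text
t: 7.92
position: [0.5621, 0.2029, 0.1224]
eef_rot: [0.0, 0.993, 0.116, -0.001]
contact_force: [0.7, -1.1, 0.5]
grip_width: 0.0004
gripper_force: 0.0
```

{"method": "apply_moves", "body": {
  "delta_pos": [
    [0,0,0.07],
    [0,0,0.13],
    [0,0,0.18],
    [0,0,0.23],
    [0,0,0.28],
    [0,0,0.33],
    [0,0,0.37],
    [0,0,0.4]
  ],
  "angular": [
    [0,0,0],
    [0,0,0],
    [0,0,0],
    [0,0,0],
    [0,0,0],
    [0,0,0],
    [0,0,0],
    [0,0,0]
  ],
  "hand": [0,0,0,0,0,0,0,0]
}}

```text
t: 8.58
position: [0.5632, 0.2019, 0.1109]
eef_rot: [0.0, 0.993, 0.115, 0.0]
contact_force: [-0.4, -0.8, 3.9]
grip_width: 0.0006
gripper_force: 1.9
```

{"method": "apply_moves", "body": {
  "delta_pos": [
    [0,0,0.02],
    [0,0,0.04],
    [0,0,0.06],
    [0,0,0.08],
    [0,0,0.1],
    [0,0,0.1]
  ],
  "angular": [
    [0,0,0],
    [0,0,0],
    [0,0,0],
    [0,0,0],
    [0,0,0],
    [0,0,0]
  ],
  "hand": [0,0,0,0,0,0]
}}

```text
t: 9.08
position: [0.563, 0.202, 0.1078]
eef_rot: [0.0, 0.993, 0.115, -0.0]
contact_force: [-0.3, -0.6, 2.9]
grip_width: 0.0003
gripper_force: 1.1
```

{"method": "apply_moves", "body": {
  "delta_pos": [
    [0,0,0.02],
    [0,0,0.04],
    [0,0,0.06],
    [0,0,0.06]
  ],
  "angular": [
    [0,0,0],
    [0,0,0],
    [0,0,0],
    [0,0,0]
  ],
  "hand": [0,0,0,0]
}}

```text
t: 9.42
position: [0.563, 0.202, 0.1059]
eef_rot: [0.0, 0.993, 0.115, -0.0]
contact_force: [-0.2, -0.4, 1.9]
grip_width: 0.0004
gripper_force: 1.1
```

{"method": "apply_moves", "body": {
  "delta_pos": [
    [0,0,0.02],
    [0,0,0.04],
    [0,0,0.06],
    [0,0,0.06]
  ],
  "angular": [
    [0,0,0],
    [0,0,0],
    [0,0,0],
    [0,0,0]
  ],
  "hand": [0,0,0,0]
}}

```text
t: 9.75
position: [0.563, 0.202, 0.1041]
eef_rot: [0.0, 0.993, 0.115, -0.0]
contact_force: [-0.0, -0.1, 2.4]
grip_width: 0.0006
gripper_force: 1.1
```

{"method": "apply_moves", "body": {
  "delta_pos": [
    [0,0,0.02],
    [0,0,0.04],
    [0,0,0.06],
    [0,0,0.06]
  ],
  "angular": [
    [0,0,0],
    [0,0,0],
    [0,0,0],
    [0,0,0]
  ],
  "hand": [0,0,0,0]
}}

```text
t: 10.08
position: [0.5631, 0.202, 0.1024]
eef_rot: [0.0, 0.993, 0.115, 0.0]
contact_force: [0.8, -0.5, 4.1]
grip_width: 0.0004
gripper_force: 1.9
```

{"method": "apply_moves", "body": {
  "delta_pos": [
    [0,0,0.02],
    [0,0,0.04],
    [0,0,0.06],
    [0,0,0.06]
  ],
  "angular": [
    [0,0,0],
    [0,0,0],
    [0,0,0],
    [0,0,0]
  ],
  "hand": [0,0,0,0]
}}

```text
t: 10.42
position: [0.5633, 0.202, 0.1009]
eef_rot: [0.0, 0.993, 0.115, 0.0]
contact_force: [-0.3, -1.0, 7.1]
grip_width: 0.0004
gripper_force: 3.6
```

{"method": "apply_moves", "body": {
  "delta_pos": [
    [0,0,0.02],
    [0,0,0.04],
    [0,0,0.04]
  ],
  "angular": [
    [0,0,0],
    [0,0,0],
    [0,0,0]
  ],
  "hand": [0,0,0]
}}

```text
t: 10.67
position: [0.5633, 0.202, 0.0999]
eef_rot: [-0.0, 0.993, 0.115, 0.0]
contact_force: [-0.8, -2.4, 10.3]
grip_width: 0.0007
gripper_force: 4.9
```

A climbs to 10 N at a depth of about 16 mm, well before home, so it is binding. I'll back off, open the fingers and look.

{"method": "apply_moves", "body": {
  "delta_pos": [
    [0,0,-0.8],
    [0,0,-1.6],
    [0,0,-2.5],
    [0,0,-3.3],
    [0,0,-3.4],
    [0,0,-3.4],
    [0,0,-3.4]
  ],
  "angular": [
    [0,0,0],
    [0,0,0],
    [0,0,0],
    [0,0,0],
    [0,0,0],
    [0,0,0],
    [0,0,0]
  ],
  "hand": [0,70,70,70,70,70,70]
}}

```text
t: 11.25
position: [0.5626, 0.2019, 0.2007]
eef_rot: [-0.0, 0.993, 0.115, -0.0]
contact_force: [-0.2, 0.4, 0.3]
grip_width: 0.0374
gripper_force: 0.0
```

```bash
python3 wl.py w2
python3 - <<'E'
from h import *
c=dict(np.load("w2.npz"));s=manip.get_state();P=wcloud(c,s);Z=P[...,2]
for nm,x,y in(("A",.563,.202),("B",.5877,.1058)):
    r=np.hypot(P[...,0]-x,P[...,1]-y)
    m=(abs(Z-.083)<.004)&(r<.03);q=P[m];print(nm,"bodytop",len(q),q[:,2].mean().round(4),cv2.minEnclosingCircle(q[:,:2].astype(np.float32)))
    m=(Z>.088)&(Z<.125)&(r<.03);q=P[m];print("   pad",len(q),np.percentile(q[:,2],[20,50,80,95]).round(4))
m=(abs(Z-.036)<.004)&(np.hypot(P[...,0]-.575,P[...,1]-.155)<.14);print("holder",cv2.minAreaRect(P[m][:,:2].astype(np.float32)))
m=(Z>.055)&(Z<.075)&(np.hypot(P[...,0]-.563,P[...,1]-.202)<.03);print("side",len(P[m]),P[m].mean(0) if m.any() else '')
print("go", go(.563,.202,.045))
E
```

```text
[0.56261239 0.2019324  0.20072666] [-0.24444903  0.42923686  0.28400409]
pad_1 0.95 [273. 200. 299. 230.] [0.563 0.203 0.102]
pad_1 0.81 [380. 196. 404. 223.] [0.588 0.108 0.094]
pad_1 0.28 [472. 237. 559. 337.] [0.608 0.137 0.297]
cartridge_1 0.78 [366. 182. 406. 225.] [0.592 0.116 0.093]
cartridge_1 0.59 [269. 184. 307. 231.] [0.57  0.203 0.102]
orange [401  99  11   8  62] [406.  102.6] [0.6971 0.0984 0.0255] z80 0.0266 circ ((0.697084903717041, 0.09733690321445465), 0.005725478287786245) ray [0.6336 0.2178 0.3723] [ 0.1707 -0.3208 -0.9316]
orange [381 198  25  25 486] [393.  209.9] [0.5876 0.1067 0.0929] z80 0.0935 circ ((0.5872542262077332, 0.1061079278588295), 0.012100418098270893) ray [0.6336 0.2178 0.3723] [-0.1513 -0.3652 -0.9186]
orange [272 201  27  28 582] [285.  214.8] [0.5627 0.2026 0.1022] z80 0.1029 circ ((0.5624013543128967, 0.2027111053466797), 0.01194786373525858) ray [0.6336 0.2178 0.3723] [-0.2533 -0.0541 -0.9659]
orange [199 268  17  53 322] [206.  293.7] [0.5892 0.2293 0.2987] z80 0.3007 circ ((0.5870550870895386, 0.2290411740541458), 0.006638883147388697) ray 
[... 188 characters left out ...]
40096) ray [0.6336 0.2178 0.3723] [-0.4091 -0.3474 -0.8438]
orange [ 163  323  293   28 2543] [317.7 339.3] [0.588  0.1973 0.3085] z80 0.3103 circ ((0.5872443914413452, 0.20037008821964264), 0.037031661719083786) ray [0.6336 0.2178 0.3723] [-0.5623 -0.2274 -0.7951]
A bodytop 350 0.083 ((0.5622870922088623, 0.20246011018753052), 0.01603250950574875)
   pad 580 [0.101  0.1016 0.1023 0.1028]
B bodytop 301 0.083 ((0.5866869688034058, 0.10613906383514404), 0.016285596415400505)
   pad 492 [0.0916 0.0922 0.0928 0.0935]
holder ((0.6251216530799866, 0.16604378819465637), (0.17718027532100677, 0.18070416152477264), 13.540445327758789)
side 111 [0.57435749 0.20487685 0.06503665]
go [ 0.03 -0.    5.17]
```

View pics/w2.png

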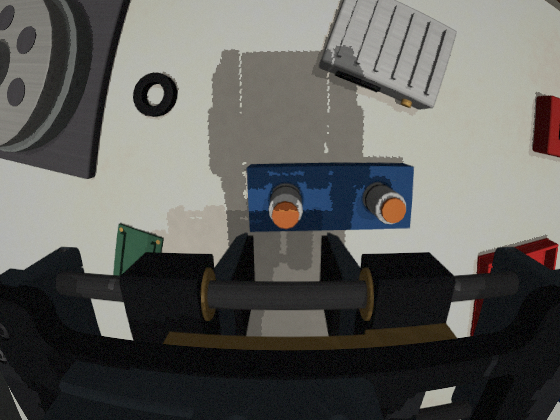

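The wrist picture shows pad B low and home at (393,210), z≈0.093. Pad A is at (285,215), z≈0.102 and proud. The fingers straddle A and nothing is near the line of descent. I'll grasp A.

{"method": "apply_moves", "body": {
  "delta_pos": [
    [0,-0.02,0.4],
    [0,-0.02,1.4],
    [0,-0.02,2.6],
    [0,-0.02,3.8],
    [0,-0.02,4.7],
    [0,-0.02,5.1],
    [0,-0.02,5.15],
    [0,-0.02,5.15]
  ],
  "angular": [
    [0,0,0],
    [0,0,0],
    [0,0,0],
    [0,0,0],
    [0,0,0],
    [0,0,0],
    [0,0,0],
    [0,0,0]
  ],
  "hand": [70,70,70,70,70,70,70,70]
}}

```text
t: 12.07
position: [0.5628, 0.2025, 0.0468]
eef_rot: [0.0, 0.993, 0.115, -0.001]
contact_force: [-0.7, -0.3, 1.1]
grip_width: 0.0698
gripper_force: 0.0
```

{"method": "apply_moves", "body": {
  "delta_pos": [
    [0,0,0],
    [0,0,0],
    [0,0,0],
    [0,0,0],
    [0,0,0],
    [0,0,0],
    [0,0,0],
    [0,0,0]
  ],
  "angular": [
    [0,0,0],
    [0,0,0],
    [0,0,0],
    [0,0,0],
    [0,0,0],
    [0,0,0],
    [0,0,0],
    [0,0,0]
  ],
  "hand": [45,36,28,28,28,28,28,28],
  "force": 25
}}

```text
t: 12.73
position: [0.5631, 0.2026, 0.0473]
eef_rot: [-0.0, 0.993, 0.115, 0.0]
contact_force: [-0.9, 0.3, 5.8]
grip_width: 0.0316
gripper_force: 25.0
```

{"method": "apply_moves", "body": {
  "delta_pos": [
    [0,0,-0.2],
    [0,0,-0.5],
    [0,0,-0.9],
    [0,0,-1.5],
    [0,0,-2.4],
    [0,0,-3.3],
    [0,0,-4],
    [0,0,-4]
  ],
  "angular": [
    [0,0,0],
    [0,0,0],
    [0,0,0],
    [0,0,0],
    [0,0,0],
    [0,0,0],
    [0,0,0],
    [0,0,0]
  ],
  "hand": [28,28,28,28,28,28,28,28]
}}

```text
t: 13.4
position: [0.5649, 0.2031, 0.172]
eef_rot: [-0.0, 0.993, 0.115, 0.003]
contact_force: [0.8, -0.6, -1.9]
grip_width: 0.0316
gripper_force: 25.0
```

Run:
```python
from h import *
s=manip.get_state();print(s["position"],s["contact_force"],s["grip_width"])
c=snap("wrist");P=wcloud(c,s);hsv=cv2.cvtColor(c["pixels"],cv2.COLOR_RGB2HSV)
im=[c["pixels"]];d=snap("scene");np.savez("sc2.npz",**d)
x=np.hstack([cv2.resize(c["pixels"],(400,300)),cv2.resize(d["pixels"][130:280,240:440],(400,300))])
cv2.imwrite("pics/lift.png",x[...,::-1])
print(go(.503,-.166,.167))
```

```text
[0.56491843 0.20311817 0.17197652] [ 0.80921672 -0.59537086 -1.85040006] 0.03163793211145818
[-4.76 11.5   0.03]
```

View pics/lift.png

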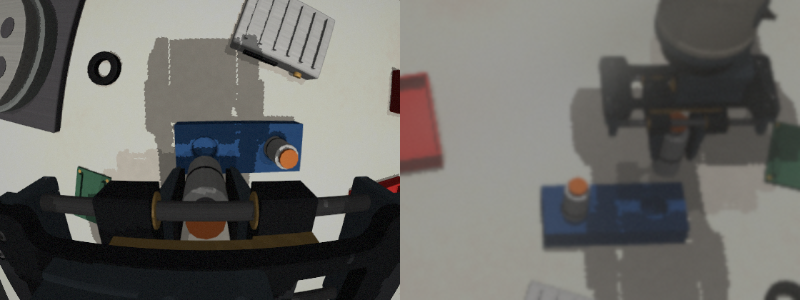

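The picture shows A out of its socket and upright between the fingers at (205,190). B is undisturbed at (285,155). I'll carry A over the tray.

{"method": "apply_moves", "body": {
  "delta_pos": [
    [-0.3,0.7,0],
    [-0.8,2,0],
    [-1.3,3.2,0],
    [-1.8,4.4,0],
    [-2.3,5.6,0],
    [-2.8,6.8,0],
    [-3.3,8,0],
    [-3.8,9.2,0]
  ],
  "angular": [
    [0,0,0],
    [0,0,0],
    [0,0,0],
    [0,0,0],
    [0,0,0],
    [0,0,0],
    [0,0,0],
    [0,0,0]
  ],
  "hand": [28,28,28,28,28,28,28,28]
}}

```text
t: 14.17
position: [0.5136, -0.0937, 0.166]
eef_rot: [-0.0, 0.993, 0.115, -0.001]
contact_force: [0.6, -0.7, -1.0]
grip_width: 0.0315
gripper_force: 25.0
```

{"method": "apply_moves", "body": {
  "delta_pos": [
    [-0.5,1.2,0],
    [-0.8,1.9,0],
    [-0.95,2.3,0],
    [-0.95,2.3,0],
    [-0.95,2.3,0],
    [-0.95,2.3,0]
  ],
  "angular": [
    [0,0,0],
    [0,0,0],
    [0,0,0],
    [0,0,0],
    [0,0,0],
    [0,0,0]
  ],
  "hand": [28,28,28,28,28,28]
}}

```text
t: 14.67
position: [0.5029, -0.1646, 0.1665]
eef_rot: [-0.0, 0.993, 0.115, -0.0]
contact_force: [1.1, 0.3, -1.6]
grip_width: 0.0313
gripper_force: 25.0
```

```bash
python3 wl.py w3|head -1
python3 - <<'E'
from h import *
c=dict(np.load("w3.npz"));s=manip.get_state();P=wcloud(c,s);X,Y,Z=np.moveaxis(P,-1,0)
hsv=cv2.cvtColor(c["pixels"],cv2.COLOR_RGB2HSV);H,S=hsv[...,0],hsv[...,1]
red=((H<4)|(H>172))&(S>120)&(np.hypot(X-.503,Y+.166)<.11)
for nm,m in(("all",red),("rim",red&(abs(Z-.03)<.004)),("floor",red&(Z<.012))):
    q=P[m];print(nm,len(q),np.median(q,0).round(4),cv2.minAreaRect(q[:,:2].astype(np.float32)))
# held cartridge side points
m=(np.hypot(X-s["position"][0],Y-s["position"][1])<.03)&(Z>.06)&(Z<.3)&~red
for z in np.arange(.1,.24,.01):
    q=P[m&(abs(Z-z)<.005)]
    if len(q)>10: print(round(z,3),len(q),q.mean(0).round(4),q[:,0].max().round(4))
d=snap("side");cv2.imwrite("pics/side3.png",cv2.resize(d["pixels"][200:330,200:380],None,fx=4,fy=4)[...,::-1])
E
```

```text
[ 0.50294676 -0.1646188   0.16651938] [ 1.11739346  0.30587816 -1.58234402]
all 14945 [ 0.5198 -0.1679  0.0066] ((0.5014415383338928, -0.1627407670021057), (0.13775211572647095, 0.15839554369449615), 22.712610244750977)
rim 1930 [ 0.5418 -0.1594  0.0309] ((0.50413578748703, -0.1692110002040863), (0.13777269423007965, 0.13988643884658813), 22.73867416381836)
floor 11852 [ 0.5178 -0.168   0.0063] ((0.5024183392524719, -0.16395607590675354), (0.13626518845558167, 0.14311015605926514), 22.78748321533203)
0.13 50 [ 0.5163 -0.161   0.1332] 0.5185
0.14 184 [ 0.5158 -0.1618  0.1401] 0.519
0.15 210 [ 0.5156 -0.1618  0.1502] 0.5192
0.16 197 [ 0.5164 -0.1624  0.1601] 0.5195
0.17 446 [ 0.5156 -0.1617  0.1702] 0.5253
0.18 697 [ 0.5163 -0.1618  0.1803] 0.5257
0.19 772 [ 0.5161 -0.1615  0.1901] 0.5258
0.2 1777 [ 0.5141 -0.1626  0.2016] 0.5256
0.21 561 [ 0.5139 -0.1612  0.2103] 0.5257
0.22 2187 [ 0.5033 -0.1654  0.2218] 0.5257
0.23 298 [ 0.5066 -0.165   0.2293] 0.5253
```

View pics/side3.png

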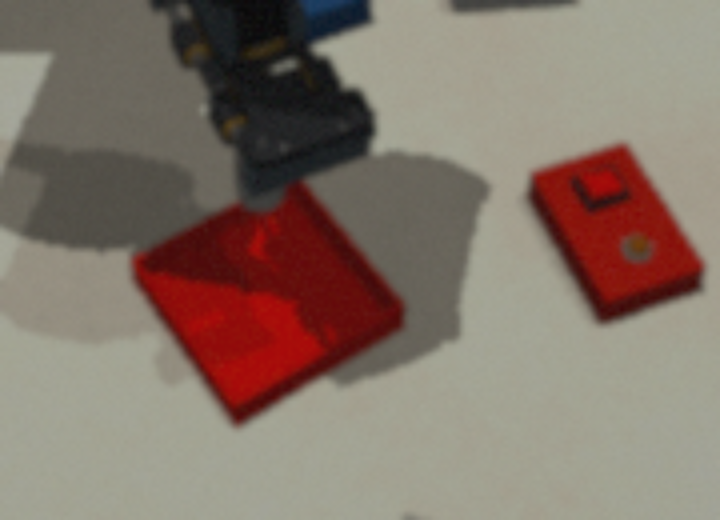

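The side picture shows A hanging upright at (262,200), over the tray and clear of its walls. The tray centre is (0.504,-0.168) with the floor near 5 mm. I'll lower A gently.

{"method": "apply_moves", "body": {
  "delta_pos": [
    [0,0.1,0.6],
    [0,0.1,1.5],
    [0,0.1,2.4],
    [0,0.1,3.1],
    [0,0.1,3.6],
    [0,0.1,3.8],
    [0,0.1,3.9],
    [0,0.1,3.9]
  ],
  "angular": [
    [0,0,0],
    [0,0,0],
    [0,0,0],
    [0,0,0],
    [0,0,0],
    [0,0,0],
    [0,0,0],
    [0,0,0]
  ],
  "hand": [28,28,28,28,28,28,28,28]
}}

```text
t: 15.53
position: [0.504, -0.1685, 0.05]
eef_rot: [-0.0, 0.993, 0.115, -0.0]
contact_force: [-0.1, -0.7, -2.1]
grip_width: 0.0319
gripper_force: 25.0
```

{"method": "apply_moves", "body": {
  "delta_pos": [
    [0,0,0.04],
    [0,0,0.07],
    [0,0,0.1],
    [0,0,0.12],
    [0,0,0.12]
  ],
  "angular": [
    [0,0,0],
    [0,0,0],
    [0,0,0],
    [0,0,0],
    [0,0,0]
  ],
  "hand": [28,28,28,28,28]
}}

```text
t: 15.95
position: [0.5039, -0.1689, 0.0466]
eef_rot: [0.0, 0.993, 0.115, 0.0]
contact_force: [-0.1, 0.6, -3.0]
grip_width: 0.0314
gripper_force: 25.0
```

{"method": "apply_moves", "body": {
  "delta_pos": [
    [0,0,0.02],
    [0,0,0.05],
    [0,0,0.07],
    [0,0,0.07]
  ],
  "angular": [
    [0,0,0],
    [0,0,0],
    [0,0,0],
    [0,0,0]
  ],
  "hand": [28,28,28,28]
}}

```text
t: 16.28
position: [0.5039, -0.1688, 0.0443]
eef_rot: [0.0, 0.993, 0.115, 0.0]
contact_force: [0.3, 0.2, 1.0]
grip_width: 0.0313
gripper_force: 25.0
```

It has touched down: the force went from -3 N to +1 N. Releasing.

{"method": "apply_moves", "body": {
  "delta_pos": [
    [0,0,0],
    [0,0,0],
    [0,0,0],
    [0,0,0],
    [0,0,0],
    [0,0,0],
    [0,0,0],
    [0,0,0]
  ],
  "angular": [
    [0,0,0],
    [0,0,0],
    [0,0,0],
    [0,0,0],
    [0,0,0],
    [0,0,0],
    [0,0,0],
    [0,0,0]
  ],
  "hand": [33,36,40,50,60,70,70,70]
}}

```text
t: 16.95
position: [0.5038, -0.1688, 0.0443]
eef_rot: [0.0, 0.993, 0.115, 0.0]
contact_force: [0.2, -0.1, 0.3]
grip_width: 0.0687
gripper_force: 0.0
```

{"method": "apply_moves", "body": {
  "delta_pos": [
    [0,0,-0.3],
    [0,0,-1],
    [0,0,-2],
    [0,0,-3.2],
    [0,0,-4.4],
    [0,0,-5.4],
    [0,0,-5.6],
    [0,0,-5.6]
  ],
  "angular": [
    [0,0,0],
    [0,0,0],
    [0,0,0],
    [0,0,0],
    [0,0,0],
    [0,0,0],
    [0,0,0],
    [0,0,0]
  ],
  "hand": [70,70,70,70,70,70,70,70]
}}

```text
t: 17.62
position: [0.5049, -0.1693, 0.2151]
eef_rot: [0.001, 0.993, 0.115, 0.002]
contact_force: [0.6, -1.0, -0.2]
grip_width: 0.0702
gripper_force: 0.0
```

```bash
python3 wl.py w4|head -8
python3 - <<'E'
from h import *
s=manip.get_state();c=dict(np.load("w4.npz"));P=wcloud(c,s)
m=(np.hypot(P[...,0]-.504,P[...,1]+.169)<.03)&(abs(P[...,2]-.08)<.006);q=P[m];print("bodytop",len(q),np.median(q,0).round(4),cv2.minEnclosingCircle(q[:,:2].astype(np.float32)))
d=snap("side");P=cloud(d);hsv=cv2.cvtColor(d["pixels"],cv2.COLOR_RGB2HSV);o=(hsv[...,0]>4)&(hsv[...,0]<20)&(hsv[...,1]>120)
for x,y in((.587,.106),(.504,-.169)):
    q=P[o&(np.hypot(P[...,0]-x,P[...,1]-y)<.03)&(P[...,2]>.06)];print(len(q),np.median(q,0).round(4) if len(q) else '')
x=np.hstack([cv2.resize(c["pixels"],(400,300)),cv2.resize(d["pixels"][130:310,190:430],(400,300))])
cv2.imwrite("pics/end.png",x[...,::-1])
E
```

```text
[ 0.50485718 -0.16927859  0.21505901] [ 0.58652558 -1.0449351  -0.15107762]
pad_1 0.97 [277. 197. 299. 226.] [ 0.505 -0.171  0.1  ]
pad_1 0.67 [45. 73. 67. 93.] [0.585 0.102 0.093]
cartridge_1 0.97 [48. 69. 94. 97.] [0.588 0.09  0.08 ]
cartridge_1 0.9 [271. 181. 303. 226.] [ 0.512 -0.168  0.099]
cartridge_1 0.7 [436.  81. 531. 187.] [ 0.644 -0.398  0.015]
orange [ 47  71  18  22 300] [55.4 81.6] [0.5872 0.1032 0.0925] z80 0.0932 circ ((0.5872044563293457, 0.10512632876634598), 0.01200542226433754) ray [ 0.575  -0.1531  0.387 ] [ 0.0307  0.6562 -0.7539]
orange [273 200  25  25 508] [285.1 212.1] [ 0.5036 -0.1692  0.0995] z80 0.1001 circ ((0.5034929513931274, -0.1695551574230194), 0.012050659395754337) ray [ 0.575  -0.1531  0.387 ] [-0.2404 -0.0545 -0.9692]
bodytop 309 [ 0.5092 -0.1658  0.0769] ((0.5007942914962769, -0.16844433546066284), 0.016214579343795776)
12 [0.5918 0.0991 0.0896]
64 [ 0.5027 -0.171   0.0975]
```

View pics/end.png

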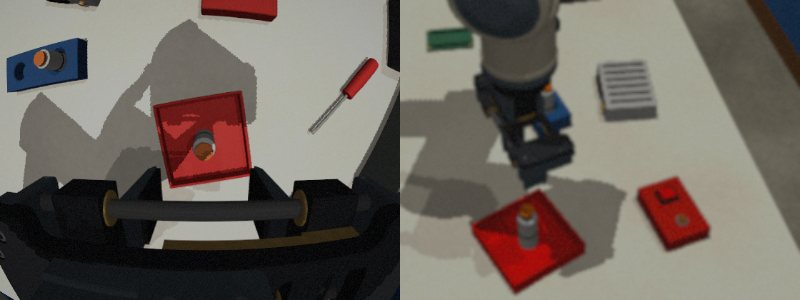

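The picture shows A standing upright in the tray (pad at (204,148) in the left view, (527,212) in the right view). B is in its socket with the plunger home, and the arm is clear.

```bash
python3 -c "
from rig import manip
print(manip.close_job())"
```

```text
the job is handed in; nothing more can be done
None
```

The job is handed in: the sound cartridge (the socket nearer the tray) is still in the holder with its plunger home, and the binding one (the far socket) stands upright on the tray floor. The highest push force reported was about 10 N, and it took about 18 s of robot time.

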